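# Turn the bench carousel to the tape and lock it with its index latch

### The job

Bring the roll of black tape round to the front of the bench carousel, the side that faces the robot, and lock the carousel there. Push the steel latch on its right out of the notch by its upright black grip, turn the carousel by pushing the wooden posts on its rim until the roll's bay is at the front, then push the latch fully home into the notch that has come round to it. Push only: nothing is to be picked up, and the things in the bays and on the bench round about are left alone.

Things in the scene. Friction and masses are not known exactly. Their poses are not given: they have to be found in the camera images.
- base: Fixed plywood base board of the carousel, 260 x 335 x 12 mm. Origin: on the turning axis, at bench height. Its -x points to the carousel's front (towards the robot, within about 0.2 rad), +y to its left, z up. The latch stands at its right (-y) side. The four bays lie at the front, left, rear and right; they and the posts are carried by the platter.
- platter (a joint): Turning angle of the platter (rad), counter-clockwise from above positive, free for more than a turn either way; starts within 0.01 of 0. A bay faces front at each multiple of pi/2. Locked while the latch is home. Light bearing drag (about 2 N at a post); pushed slowly it stops within a few degrees when let go, pushed fast it runs on.
- platter_top (a point): Middle of the plywood platter (radius 140 mm), at its top face, z = 0.052. Crossed boards 9 mm thick, up to z = 0.078, end 123 mm from the axis and part the four bays; a lip 9 mm high and 119 mm from the axis closes them. Below it, turning with it, a metal index plate (radius 160, z 0.026 to 0.034) has a notch at each bay's middle: 18 mm deep, 17 wide, flared to 36 at its mouth.
- pawl (a joint): Opening angle of the latch (rad): 0 fully home (it starts so), 0.18 pin just clear of the index plate, 0.36 fully out at its stop. It stays where it is left (about 0.6 N at the grip). Pushed home with a notch within about 4 degrees of its 15 mm pin it centres the platter; farther off, the pin stops on the plate's edge at about 0.18.
- grip (a point): Middle of the latch's upright black grip, 20 to 25 mm in diameter, z 0.023 to 0.077, on a level steel strap 20 mm wide (z 0.017 to 0.023). In the base's frame: (-127, -212) mm with the latch home, (-91, -286) mm fully out, on an arc of radius 230 mm about the latch's stud at (95, -150) mm. Push it towards the base's -y to open, +y to close.
- post0 (a point): Top centre of rim post 0: a round wooden post, 18 mm in diameter, 48 mm high, standing on the platter's rim 129 mm from the axis (z 0.052 to 0.100). Azimuth 45 degrees from the base's +x axis plus the platter angle. Push it sideways to turn the platter.
- post1 (a point): Top centre of rim post 1: a round wooden post, 18 mm in diameter, 48 mm high, standing on the platter's rim 129 mm from the axis (z 0.052 to 0.100). Azimuth 135 degrees from the base's +x axis plus the platter angle. Push it sideways to turn the platter.
- post2 (a point): Top centre of rim post 2: a round wooden post, 18 mm in diameter, 48 mm high, standing on the platter's rim 129 mm from the axis (z 0.052 to 0.100). Azimuth 225 degrees from the base's +x axis plus the platter angle. Push it sideways to turn the platter.
- post3 (a point): Top centre of rim post 3: a round wooden post, 18 mm in diameter, 48 mm high, standing on the platter's rim 129 mm from the axis (z 0.052 to 0.100). Azimuth 315 degrees from the base's +x axis plus the platter angle. Push it sideways to turn the platter.
- tape: The roll of black tape, a ring 58 mm in diameter and 19 mm high, lying flat and loose in the left, right or rear bay, its centre about 75 mm from the turning axis. Origin: centre of its underside.
- wood_block: Small block of wood, 50 x 75 x 36 mm, loose in the bay that is at the front at the start. Origin: centre of its underside.
- measure: Tape measure, 37 x 70 x 64 mm, standing loose in another bay. Origin: centre of its underside.
- tin: Round flat metal tin with a lid, 62 mm in diameter, 29 mm high, loose in another bay. Origin: centre of its underside.
- sanding_block: Black sanding block, 60 x 100 x 28 mm, lying on the bench to the left of the carousel. Origin: centre of its underside.
- screwdriver: Screwdriver with a red handle, 200 mm long, lying on the bench to the left of the carousel. Origin: centre of its underside.
Not all that is in view belongs to the job. Of the things that look like the tape, the largest one is meant.

How it is judged:
By the outcome, as a careful person would: the job done as asked, in the order asked, and still so for the second after the job is handed in, with the robot touching nothing.
It also fails if it takes over 69 s, if anything falls off the work surface, if the arm or the gripper's body presses on something with over 40 N, if the wrist force passes 120 N, or if a joint passes its speed limit or range.

### The arm

A 6-joint arm with a two-finger parallel gripper is mounted at the origin on a cart in front of the work surface, level with it; the furniture and walls round the work are solid. World frame = base frame: x ahead of the robot, y to its left, z up, the work surface at z = 0. Lengths are in m, angles in rad, forces in N, time in s.
With the tool pointing down it reaches from about 0.375 to 0.825 m from the base axis. Payload 5.5 kg.
Tool frame: the origin (TCP) lies where the fingers leave the gripper's body, on its centre line; the fingertips stand 73 mm ahead of it and the grasp point (between the pads) lies 54 mm ahead of it; z points along the fingers, y is the direction in which the jaws open and shut (so a half turn about z gives the same grasp; the last joint's range is limited). The gripper opens to 85 mm and grips with 20 to 120 N. Pads are 22 mm wide; open, the fingers measure 114 mm over their backs; the gripper's body (76 mm by 85 mm) begins 54 mm behind the grasp point. The pads swing forward as they close: fully open they stand 13 mm farther back than shut.
Start: joints at [1.302, 0.314, -0.047, 1.21, 0, 1.571], TCP at [0.159, 0.578, 0.304] pointing down, gripper open.
Joint ranges: [-2.67, 2.67], [-0.69, 1.73], [-1.03, 1.25], [-2.08, 2.16], [-1.42, 1.45], [-3.14, 3.14]. Speed limits (rad/s): [2.39, 2.39, 3.01, 3.14, 3.14, 3.14].

### API

Orientations are given as a unit quaternion [w, x, y, z].
In Python, from plant import * gives the robot as it stands. The module is installed in compiled form; this text tells all that it offers.
- The arm moves only by the shell command python3 -m inch 'ROWS' [OPENING] [FORCE]. ROWS is a JSON object of lists of equal length, an entry for each row: "travel": the shift along the tool's x, y, z each as a share of 400 mm, from -1 to 1, a list of three; "turn": the turn about the tool's z as a share of 0.08 rad, from -1 to 1. A call has 1 to 12 rows; each row shifts and turns the pose as measured when the row begins, along the tool's axes as they then stand; what a row does not reach is not made up. A row lasts 1/10 s, in which the tool goes at most 50 mm and 8.59 degrees, less where a joint would pass 70% of its speed; a pose out of reach is approached as far as the arm can. A call with a number of a shift or a turn outside -1 to 1 is refused whole. A call with a gripper value outside its range is refused whole. OPENING is the opening, from 0 (shut) to 1 (fully open), set as the call begins (- or left out, the last holds). The fingers move at their own pace and stop on an object; FORCE is the grip in N (left out, the last holds). Time passes only in rows, so rows that do not move let the fingers close. It gives the time, the measured TCP pose, the force and the opening at its end, in the units of the state.
- sense(): the state, without advancing time (a new reading comes with each control period).
- camera(name): name is "side" or "top"; returns (picture, depth): 400x640x3 uint8, blue, green, red; 400x640 float32, m along the optical axis (not along the pixel's ray), 0 where there is no reading.
- camera_model(name): a dict with "mtx" (3x3 intrinsics, pixels), "dist_coeffs" ([k1, k2, p1, p2, k3] as OpenCV has them; the pictures are not rectified), "cam_to_world" (4x4, takes a point from camera to world coordinates). Camera axes: x right, y down, z forward; pixel columns grow to the right and rows downward; lengths in m; the calibration is good to about 2 mm. A picture is of the moment at which its call begins. camera_model takes no time and is no camera call.
- hand_in(): hands the job in, once; it reports no verdict.
The state is a dict: "time_s": time; "q": joint angles; "joint_velocities": joint speeds; "joint_efforts": joint torques, N m; "tcp_pos": TCP position; "orientation": TCP orientation; "contact_force": force on the tool from outside, world axes, zero at the start; "ft_torque": the same for the moment, N m; "grip_width": finger opening in m.
Only numpy, scipy, OpenCV 4.12 (cv2) and the standard library are available. Lean on these libraries where they do the work, as an engineer would, in place of code of your own. Each camera call takes 0.05 s, during which the arm holds its last target.

## Working session

There is one attempt and no reset: what is moved stays moved. The work goes in short steps, Python scripts to look and compute and a shell command to move; the robot and the scene stay as the last step left them, time stands still between calls to the robot, and variables do not carry over. Pictures are saved under pics/ and viewed, and the job is handed in when it is done.

```bash
mkdir -p pics
python3 - <<'E'
from plant import *
import cv2
s=sense();print(s)
for n in("top","side"):
    p,d=camera(n);cv2.imwrite(f"pics/{n}0.png",p)
    import numpy as np
    np.save(f"pics/{n}0d.npy",d)
    m=camera_model(n);print(n,m)
E
```

```text
{'time_s': 0.0, 'q': array([ 1.30201687e+00,  3.14213548e-01, -4.80934555e-02,  1.21016872e+00,
       -1.49222515e-05,  1.57081193e+00]), 'joint_velocities': array([-0.0016346 , -0.00147644,  0.0003469 , -0.00018828,  0.00116832,
       -0.00087692]), 'joint_efforts': array([-1.15374813e-03, -5.39594936e+01,  3.39748478e+01,  1.93988549e-02,
       -1.14325278e-04,  4.69612573e-06]), 'tcp_pos': array([0.15921707, 0.57802223, 0.30303562]), 'orientation': array([-1.05107205e-04,  1.33993243e-01,  9.90981890e-01, -8.33128215e-04]), 'contact_force': array([-0.21221134,  0.03657344, -0.8131587 ]), 'ft_torque': array([ 0.01280445,  0.04133628, -0.05726209]), 'grip_width': 0.08552253733188946}
top {'mtx': array([[365.87041313,   0.        , 321.61525777],
       [  0.        , 365.87041313, 197.55559196],
       [  0.        ,   0.        ,   1.        ]]), 'dist_coeffs': array([-0.00171574,  0.        ,  0.        ,  0.        ,  0.        ]), 'cam_to_world': array([[ 0.0122486 , -0.98552639,  0.16907898,  0.43603578],
       [-0.99955199, -0.00744963,  0.02898829, -0.00959566],
       [-0.02730915, -0.16935829, -0.98517612,  0.99216931],
       [ 0.        ,  0.        ,  0.        ,  1.        ]])}
side {'mtx': array([[393.55304928,   0.        , 321.86136619],
       [  0.        , 393.55304928, 199.35579391],
       [  0.        ,   0.        ,   1.        ]]), 'dist_coeffs': array([-0.01438968,  0.        ,  0.        ,  0.        ,  0.        ]), 'cam_to_world': array([[ 0.91159476, -0.28015316,  0.30084749,  0.25358758],
       [-0.4104951 , -0.58098492,  0.70281598, -0.80474142],
       [-0.02210826, -0.76417978, -0.6446243 ,  0.8194964 ],
       [ 0.        ,  0.        ,  0.        ,  1.        ]])}
```

View pics/top0.png

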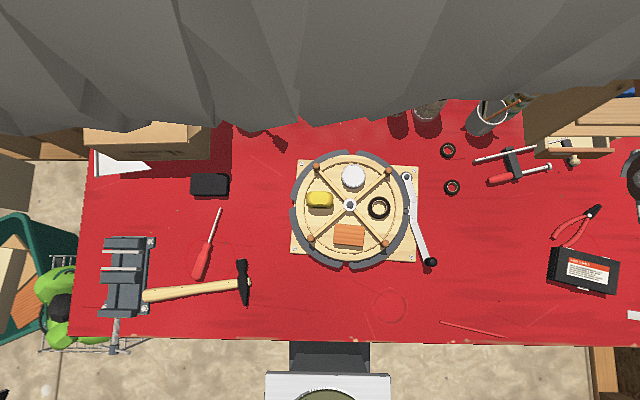

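View pics/side0.png

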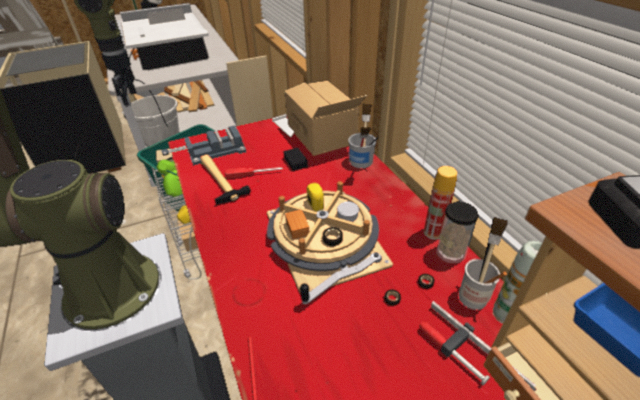

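Top view: the carousel hub is near (349,205) and the black tape is in the right bay at (379,208). The latch stud is at (409,177), the grip is at (431,262), and the posts are at about (389,169), (388,237), (312,243) and (313,173). The two smaller black rings at (447,151) and (452,187) are decoys. The tape needs a 90° clockwise turn (platter to -pi/2). Now I'll measure it.

```bash
cat > h.py <<'E'
from plant import *
import cv2,numpy as np
def ray(n,u,v,z):
    m=camera_model(n);T=np.array(m["cam_to_world"])
    p=cv2.undistortPoints(np.array([[[u,v]]],float),np.array(m["mtx"]),np.array(m["dist_coeffs"]))[0,0]
    d=T[:3,:3]@np.r_[p,1];o=T[:3,3]
    return (o+d*(z-o[2])/d[2])
def zoom(p,x0,x1,y0,y1,f,name): 
    cv2.imwrite(name,cv2.resize(p[y0:y1,x0:x1],None,fx=f,fy=f,interpolation=cv2.INTER_NEAREST))
def proj(n,P):
    m=camera_model(n);T=np.linalg.inv(np.array(m["cam_to_world"]))
    r,_=cv2.Rodrigues(T[:3,:3]);return cv2.projectPoints(np.array(P,float).reshape(-1,1,3),r,T[:3,3],np.array(m["mtx"]),np.array(m["dist_coeffs"]))[0][:,0]
E
python3 - <<'E'
from h import *
p=cv2.imread("pics/top0.png");zoom(p,280,445,140,280,4,"pics/z0.png")
p=cv2.imread("pics/side0.png");zoom(p,255,405,170,310,4,"pics/z1.png")
E
```

```text
(no output)
```

View pics/z0.png

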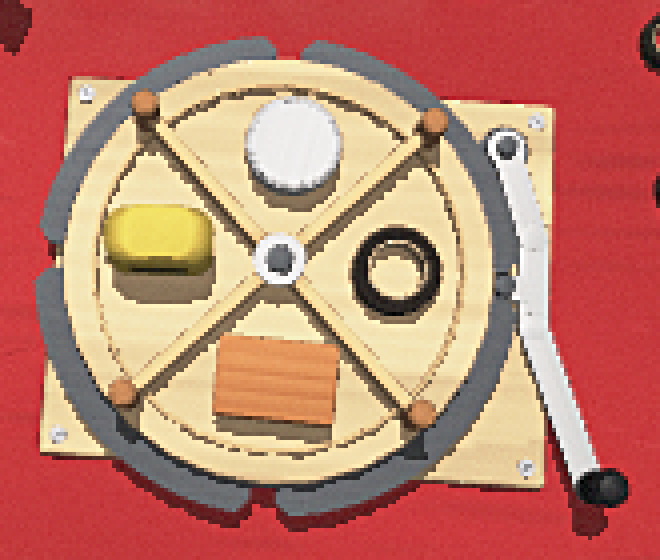

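View pics/z1.png

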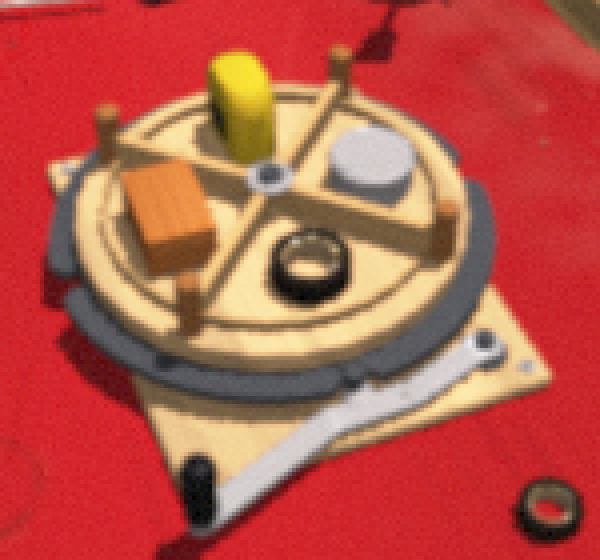

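Run:
```python
from h import *
zt=lambda x,y:(280+(x-1.5)/4,140+(y-1.5)/4)
zs=lambda x,y:(255+(x-1.5)/4,170+(y-1.5)/4)
T=np.array([ray("top",*zt(*a),0.1)[:2] for a in[(145,101),(123,388),(423,407),(435,118)]])
S=np.array([ray("side",*zs(*a),0.1)[:2] for a in[(107,109),(187,280),(445,207),(341,53)]])
print("T",T.round(4).tolist(),T.mean(0));
print("S",S.round(4).tolist(),S.mean(0))  # order p1,p2,p3,p0
S=S[[3,0,1,2]]
for Q in(T,S,(T+S)/2):
    c=Q.mean(0);d=Q-c
    az=np.arctan2(d[:,1],d[:,0])-np.deg2rad([45,135,225,315]);az=(az+np.pi)%(2*np.pi)-np.pi
    yaw=az.mean();print(c.round(4),np.hypot(*d.T).round(4),az.round(3))
    R=np.array([[np.cos(yaw),-np.sin(yaw)],[np.sin(yaw),np.cos(yaw)]])
    for n,b in dict(home=(-.127,-.212),out=(-.091,-.286),stud=(.095,-.15)).items():print(n,(c+R@b).round(4))
print("grip seen",ray("top",*zt(600,487),.077),ray("side",*zs(199,462),.077))
print("stud seen",ray("top",*zt(507,146),.03),ray("side",*zs(486,341),.03))
print("tape",ray("top",*zt(395,270),.071),ray("side",*zs(309,262),.071))
```

```text
T [[0.6724, 0.0321], [0.4925, 0.0428], [0.483, -0.1386], [0.6624, -0.1492]] [ 0.57758869 -0.05321013]
S [[0.4893, 0.0402], [0.4776, -0.142], [0.6574, -0.1535], [0.669, 0.0258]] [ 0.57331404 -0.05737689]
[ 0.5776 -0.0532] [0.1276 0.1283 0.1275 0.1281] [-0.053 -0.06  -0.051 -0.061]
home [ 0.4388 -0.2577]
out [ 0.4706 -0.3336]
stud [ 0.664  -0.2083]
[ 0.5733 -0.0574] [0.1268 0.1288 0.1278 0.1277] [-0.07  -0.074 -0.061 -0.067]
home [ 0.4322 -0.2602]
out [ 0.4631 -0.3365]
stud [ 0.6579 -0.2135]
[ 0.5755 -0.0553] [0.1272 0.1286 0.1276 0.1279] [-0.061 -0.067 -0.056 -0.064]
home [ 0.4355 -0.259 ]
out [ 0.4668 -0.3351]
stud [ 0.6609 -0.2109]
grip seen [ 0.43671034 -0.24890616  0.077     ] [ 0.436133   -0.26011666  0.077     ]
stud seen [ 0.66114294 -0.20775771  0.03      ] [ 0.6580502  -0.21520652  0.03      ]
tape [ 0.57061965 -0.12664145  0.071     ] [ 0.56630777 -0.1348932   0.071     ]
```

```bash
python3 -m inch '{"travel":[[0,0,0],[0,0,0],[0,0,0],[0,0,0]],"turn":[-1,-1,-1,-0.36]}' 0 20; python3 -c "
from h import *
from scipy.spatial.transform import Rotation as R
q=sense()['orientation'];print(R.from_quat(q[[1,2,3,0]]).as_matrix().round(3))"
```

```text
time_s: 0.5
tcp_pos: [0.1589, 0.577, 0.3009]
orientation: [-0.001, -0.005, 1.0, -0.003]
contact_force: [0.6, 0.7, 0.1]
grip_width: 0.0286
[[-1.    -0.011 -0.002]
 [-0.011  1.    -0.006]
 [ 0.002 -0.006 -1.   ]]
```

```bash
python3 -m inch '{"travel":[[-0.083,-0.09,0],[-0.083,-0.09,0],[-0.083,-0.09,0],[-0.083,-0.09,0],[-0.083,-0.09,0],[-0.083,-0.09,0],[-0.083,-0.09,0],[-0.083,-0.09,0],[-0.083,-0.09,0]],"turn":[0,0,0,0,0,0,0,0,0]}'; python3 -m inch '{"travel":[[0,-0.12,0],[0,-0.12,0],[0,-0.12,0],[0,-0.12,0],[0,-0.12,0],[0,-0.12,0],[0,-0.12,0],[0,-0.12,0]],"turn":[0,0,0,0,0,0,0,0]}'
```

```text
time_s: 1.4
tcp_pos: [0.465, 0.2525, 0.298]
orientation: [-0.003, -0.012, 1.0, -0.004]
contact_force: [0.9, 0.7, -0.4]
grip_width: -0.0001
time_s: 2.2
tcp_pos: [0.4751, -0.1462, 0.2984]
orientation: [-0.003, -0.012, 1.0, -0.004]
contact_force: [1.3, 0.5, -0.1]
grip_width: 0.0001
```

```bash
python3 -m inch '{"travel":[[0.054,-0.074,0],[0.054,-0.074,0],[0,0,0]],"turn":[0.3,0,0]}'; python3 -m inch '{"travel":[[0,0,0.1],[0,0,0.1],[0,0,0.1],[0,0,0.05],[0,0,0]],"turn":[0,0,0,0,0]}'
```

```text
time_s: 2.5
tcp_pos: [0.4304, -0.2136, 0.298]
orientation: [-0.004, 0.004, 1.0, -0.005]
contact_force: [0.3, 0.7, 0.3]
grip_width: -0.0003
time_s: 3.0
tcp_pos: [0.4305, -0.2148, 0.1544]
orientation: [-0.002, 0.006, 1.0, -0.005]
contact_force: [-1.2, 1.0, -0.6]
grip_width: 0.0
```

```bash
python3 -m inch '{"travel":[[0,0.015,0.02],[0,0,0.04],[0,0,0.03],[0,0,0.01],[0,0,0]],"turn":[0,0,0,0,0]}'
python3 - <<'E'
from h import *
for n,b in(("top",(280,500,140,300)),("side",(220,400,170,330))):
    p,d=camera(n);zoom(p,*b,3,f"pics/a_{n}.png")
E
```

```text
time_s: 3.5
tcp_pos: [0.4336, -0.2075, 0.1158]
orientation: [0.001, 0.004, 1.0, -0.005]
contact_force: [-0.2, 0.8, -0.2]
grip_width: -0.0001
```

View pics/a_top.png

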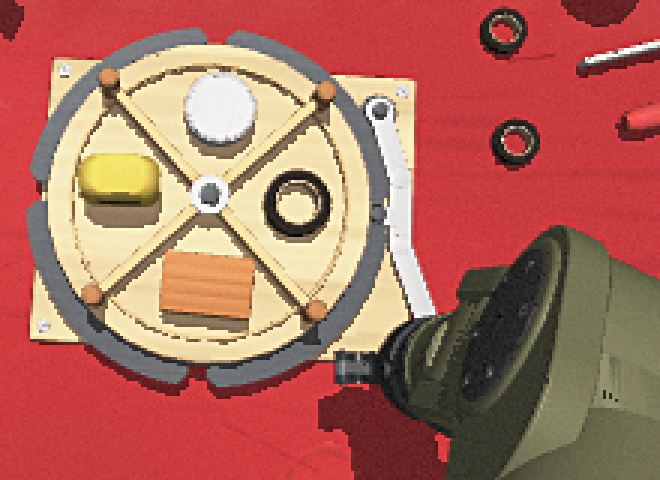

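View pics/a_side.png

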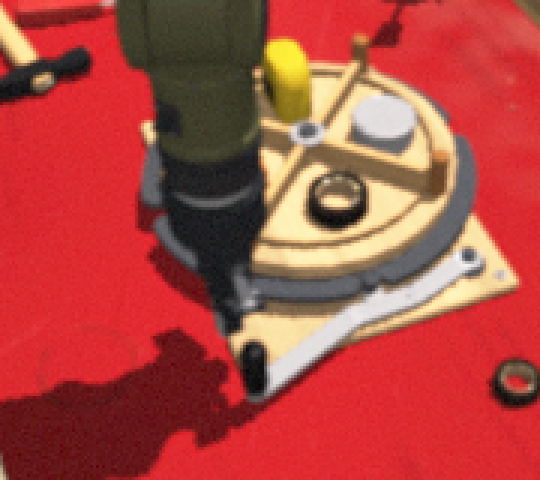

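```bash
python3 -m inch '{"travel":[[0,-0.025,0],[0,-0.025,0],[-0.006,-0.025,0],[-0.008,-0.025,0],[-0.01,-0.025,0],[-0.01,-0.025,0],[-0.01,-0.025,0],[0,0,0]],"turn":[0,0,0,0,0,0,0,0]}'
```

```text
time_s: 4.4
tcp_pos: [0.4537, -0.2863, 0.1192]
orientation: [0.003, 0.005, 1.0, -0.006]
contact_force: [0.1, -0.6, -0.6]
grip_width: 0.0003
```

```bash
python3 -m inch '{"travel":[[-0.012,-0.02,0.005],[-0.01,-0.015,0.005],[0,0,0]],"turn":[0,0,0]}'
python3 - <<'E'
from h import *
for n,b in(("top",(280,500,140,300)),("side",(220,400,170,330))):
    p,d=camera(n);zoom(p,*b,3,f"pics/b_{n}.png")
E
```

```text
time_s: 4.7
tcp_pos: [0.4631, -0.3015, 0.1149]
orientation: [0.003, 0.005, 1.0, -0.006]
contact_force: [0.5, -0.1, 0.1]
grip_width: 0.0002
```

View pics/b_side.png

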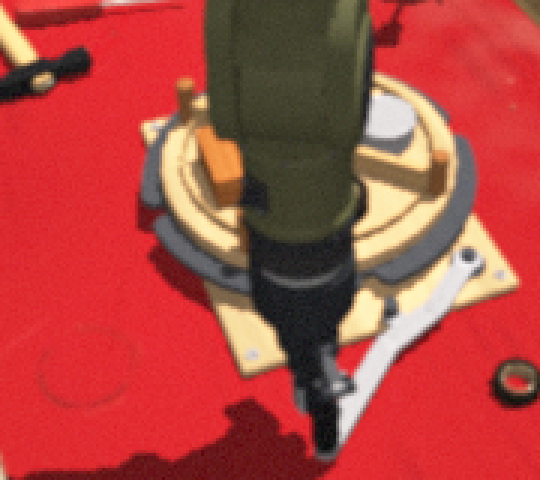

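View pics/b_top.png

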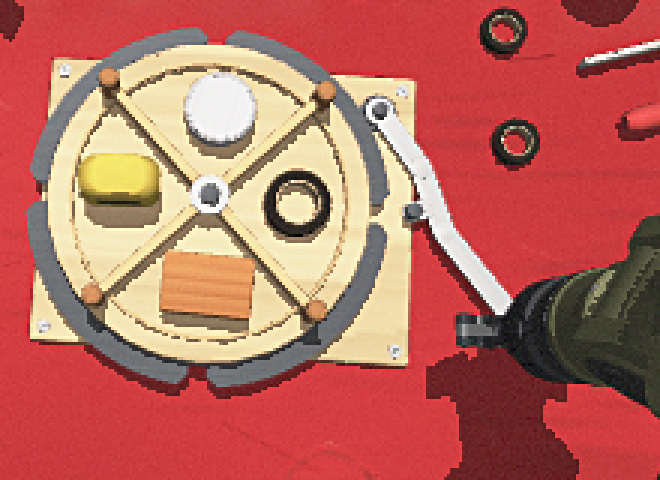

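```bash
python3 -m inch '{"travel":[[0,0.04,0],[0,0.01,-0.05],[0,0,-0.1],[0,0,-0.1],[0,0,0],[0,0,0],[0,0,0],[0,0,0],[0,0,0],[0,0,0],[0,0,0],[0,0,0]],"turn":[0,0,0,-1,-1,-1,-1,-1,-1,-1,-1,-0.9]}'
cat > st.py <<'E'
from h import *
from scipy.spatial.transform import Rotation as R
import sys
s=sense();q=s['orientation'];M=R.from_quat(q[[1,2,3,0]]).as_matrix();t=s['tcp_pos']
c=np.array([.5755,-.0553]);d=t[:2]-c
az=np.degrees(np.arctan2(d[1],d[0]))%360
ta=np.degrees(np.arctan2(M[1,1],M[0,1]))
print("t",s['time_s'],"r",np.hypot(*d).round(4),"az",az.round(1),"tcp",t.round(4),"tooly ang",ta.round(1),"tangent wanted",round((az-90)%360,1),"q6",s['q'][5].round(2),"F",s['contact_force'].round(1))
if len(sys.argv)>2:
    g=np.array([float(v) for v in sys.argv[1:]]+[0]*3)[:3]
    print("share to goal",(M.T@(g-t)/.4).round(4))
E
python3 st.py 0.5064 -0.170 0.215
```

```text
time_s: 6.0
tcp_pos: [0.4586, -0.264, 0.2182]
orientation: [-0.001, -0.361, 0.933, -0.003]
contact_force: [0.2, 0.8, 0.3]
grip_width: -0.0001
t 6.0 r 0.2392 az 240.7 tcp [ 0.4586 -0.264   0.2182] tooly ang 132.3 tangent wanted 150.7 q6 -1.26 F [0.2 0.8 0.3]
share to goal [-0.2466  0.0932  0.0068]
```

```bash
python3 -m inch '{"travel":[[-0.08,0.03,0],[-0.08,0.03,0],[-0.08,0.03,0],[0,0,0]],"turn":[0,0,0,-0.8]}';python3 st.py 0.5064 -0.170 0.145
```

```text
time_s: 6.4
tcp_pos: [0.5046, -0.1659, 0.2176]
orientation: [-0.001, -0.392, 0.92, -0.002]
contact_force: [-0.1, 0.1, -0.3]
grip_width: 0.0
t 6.4 r 0.1314 az 237.3 tcp [ 0.5046 -0.1659  0.2176] tooly ang 136.1 tangent wanted 147.3 q6 -1.12 F [-0.1  0.1 -0.3]
share to goal [ 0.0037 -0.0099  0.1815]
```

```bash
python3 -m inch '{"travel":[[0,-0.01,0.09],[0,0,0.06],[0,0,0.025],[0,0,0]],"turn":[0,0,0,0]}';python3 st.py 0.5064 -0.170 0.143
python3 - <<'E'
from h import *
for n,b in(("top",(280,500,140,300)),("side",(220,400,170,330))):
    p,d=camera(n);zoom(p,*b,3,f"pics/c_{n}.png")
E
```

```text
time_s: 6.8
tcp_pos: [0.5074, -0.163, 0.1469]
orientation: [0.0, -0.395, 0.918, -0.002]
contact_force: [-0.1, 0.6, -0.3]
grip_width: -0.0
t 6.8 r 0.1274 az 237.7 tcp [ 0.5074 -0.163   0.1469] tooly ang 136.6 tangent wanted 147.7 q6 -1.12 F [-0.1  0.6 -0.3]
share to goal [ 0.0144 -0.01    0.0099]
```

View pics/c_side.png

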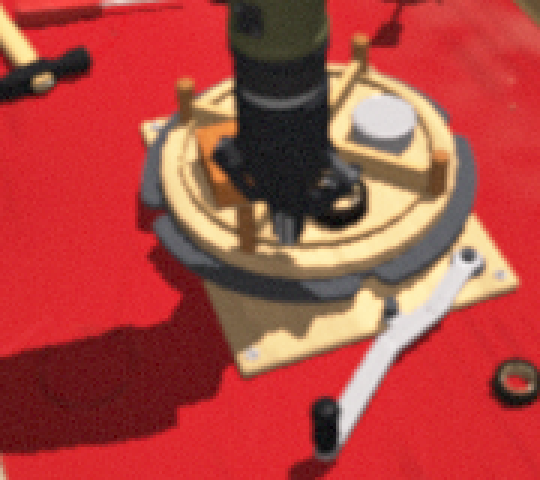

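View pics/c_top.png

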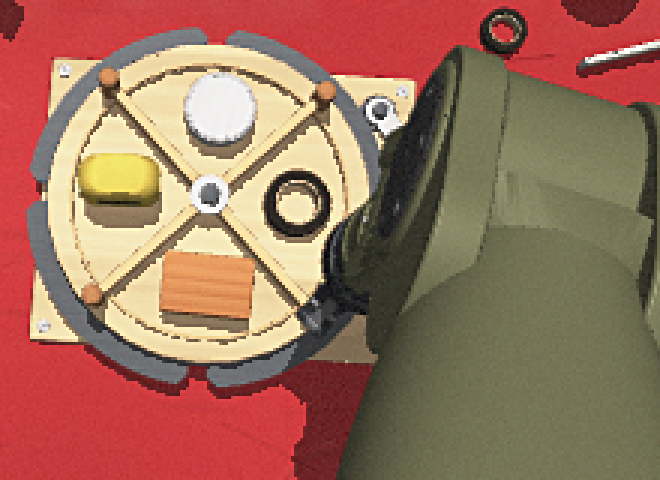

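```bash
python3 -m inch '{"travel":[[0.012,0,0.006],[0,0.013,0],[0,0.013,0],[0,0.013,0],[0,0.013,0],[0,0.013,0],[0,0.013,0]],"turn":[0,0,0,0.4,0.5,0.5,0.5]}';python3 st.py
```

```text
time_s: 7.6
tcp_pos: [0.4843, -0.1467, 0.1509]
orientation: [0.005, -0.32, 0.947, -0.007]
contact_force: [0.6, -1.6, -1.8]
grip_width: 0.0
t 7.6 r 0.1291 az 225.1 tcp [ 0.4843 -0.1467  0.1509] tooly ang 127.4 tangent wanted 135.1 q6 -0.94 F [ 0.6 -1.6 -1.8]
```

```bash
python3 -m inch '{"travel":[[0.001,0.013,0.005],[0.001,0.013,0.004],[0.001,0.013,0.003],[0.001,0.013,0.003],[0.001,0.013,0.003],[0.001,0.013,0.003],[0.001,0.013,0.002],[0.001,0.013,0.002],[0.001,0.013,0.002],[0.001,0.013,0.002]],"turn":[0.5,0.5,0.5,0.5,0.5,0.5,0.5,0.5,0.5,0.5]}';python3 st.py
```

```text
time_s: 8.6
tcp_pos: [0.4589, -0.1064, 0.146]
orientation: [0.012, -0.114, 0.993, -0.015]
contact_force: [-1.0, -2.0, 1.6]
grip_width: -0.0003
t 8.6 r 0.1273 az 203.7 tcp [ 0.4589 -0.1064  0.146 ] tooly ang 103.1 tangent wanted 113.7 q6 -0.45 F [-1.  -2.   1.6]
```

```bash
python3 -m inch '{"travel":[[0.002,0.013,0.003],[0.002,0.013,0.003],[0.002,0.013,0.003],[0.002,0.013,0.002],[0.002,0.013,0.002],[0.002,0.013,0.002],[0.002,0.013,0.002],[0.002,0.013,0.002],[0.002,0.013,0.002],[0.002,0.013,0.002]],"turn":[0.4,0.4,0.4,0.4,0.4,0.4,0.4,0.4,0.4,0.4]}';python3 st.py
```

```text
time_s: 9.6
tcp_pos: [0.4478, -0.0584, 0.142]
orientation: [0.021, 0.055, 0.998, -0.02]
contact_force: [-0.3, -1.0, 1.2]
grip_width: -0.0002
t 9.6 r 0.1278 az 181.4 tcp [ 0.4478 -0.0584  0.142 ] tooly ang 83.6 tangent wanted 91.4 q6 0.0 F [-0.3 -1.   1.2]
```

```bash
python3 -m inch '{"travel":[[0.002,0.013,0.001],[0.002,0.013,0.001],[0.002,0.013,0.001],[0.002,0.013,0.001],[0.002,0.013,0.001],[0.002,0.013,0.001],[0.002,0.013,0.001],[0.002,0.013,0.001],[0.002,0.012,0.001],[0.002,0.012,0.001]],"turn":[0.45,0.45,0.45,0.45,0.45,0.45,0.45,0.45,0.45,0.45]}';python3 st.py
python3 - <<'E'
from h import *
for n,b in(("top",(280,500,140,300)),("side",(220,400,170,330))):
    p,d=camera(n);cv2.imwrite(f"pics/d_{n}f.png",p);zoom(p,*b,3,f"pics/d_{n}.png")
E
```

```text
time_s: 10.6
tcp_pos: [0.4538, -0.0095, 0.142]
orientation: [0.031, 0.243, 0.969, -0.021]
contact_force: [0.5, -2.4, 1.7]
grip_width: -0.0002
t 10.6 r 0.1301 az 159.4 tcp [ 0.4538 -0.0095  0.142 ] tooly ang 61.8 tangent wanted 69.4 q6 0.5 F [ 0.5 -2.4  1.7]
```

View pics/d_side.png

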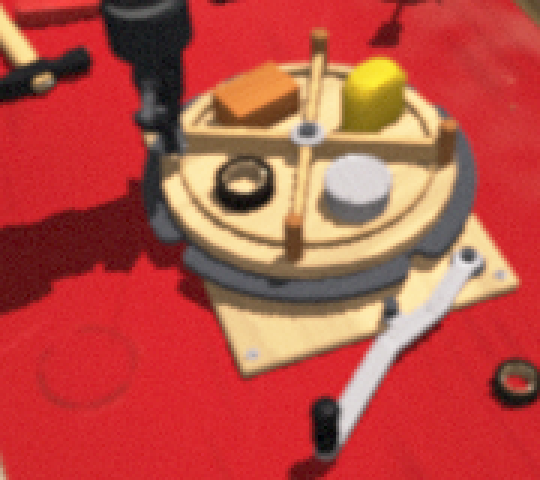

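View pics/d_top.png

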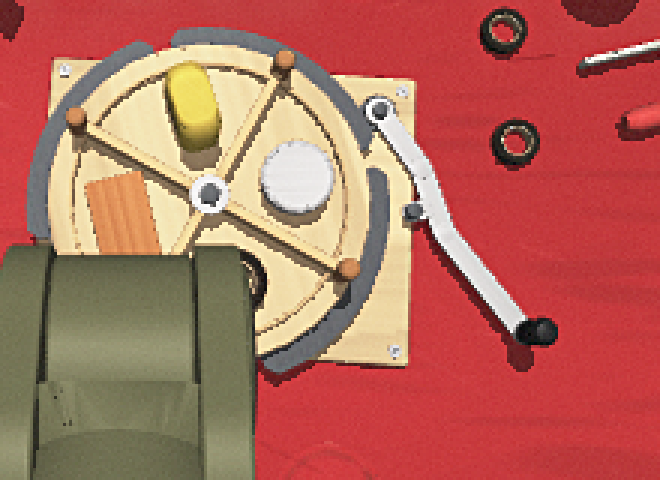

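```bash
cat > pa.py <<'E'
from h import *
import sys
# args: k x y (zoom px in 3x crop 280,140); base yaw from the same camera
c=np.array([.5776,-.0532]);a=sys.argv[1:]
for k,x,y in zip(a[::3],a[1::3],a[2::3]):
    w=ray("top",280+(float(x)-1)/3,140+(float(y)-1)/3,.1)[:2]-c
    v=np.degrees(np.arctan2(w[1],w[0]))-45-90*int(k)+np.degrees(.056)
    print(k,np.hypot(*w).round(4),((v+180)%360-180).round(2))
E
python3 pa.py 1 77 116 0 285 61 3 348 267
```

```text
1 0.1264 -70.15
0 0.1248 -71.67
3 0.1278 -71.67
```

```bash
python3 -m inch '{"travel":[[0.001,0.013,0.001],[0.001,0.013,0.001],[0.001,0.013,0.001],[0.001,0.012,0.001],[0.001,0.01,0.001],[0.001,0.008,0.001],[0,0.006,0],[0,0.004,0],[0,0,0]],"turn":[0.45,0.45,0.45,0.45,0.35,0.3,0.2,0.1,0]}';python3 st.py
python3 - <<'E'
from h import *
for n,b in(("top",(280,500,140,300)),("side",(220,400,170,330))):
    p,d=camera(n);zoom(p,*b,3,f"pics/e_{n}.png")
E
```

```text
time_s: 11.6
tcp_pos: [0.4661, 0.0165, 0.1405]
orientation: [0.033, 0.349, 0.937, -0.019]
contact_force: [1.2, -0.0, -0.0]
grip_width: 0.0
t 11.6 r 0.1309 az 146.7 tcp [0.4661 0.0165 0.1405] tooly ang 49.1 tangent wanted 56.7 q6 0.78 F [ 1.2 -0.  -0. ]
```

View pics/e_top.png

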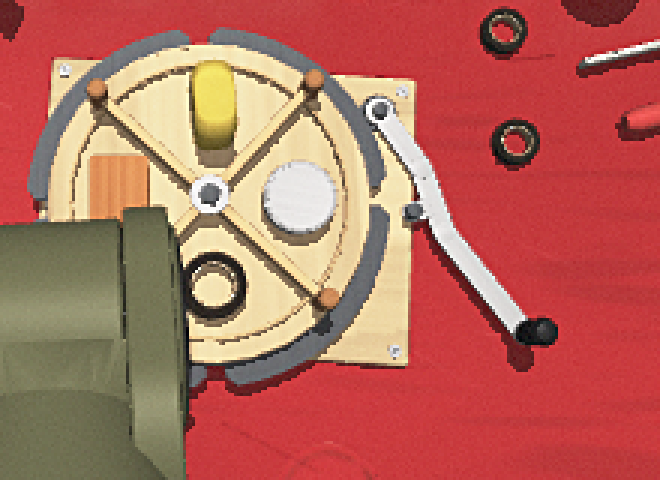

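View pics/e_side.png

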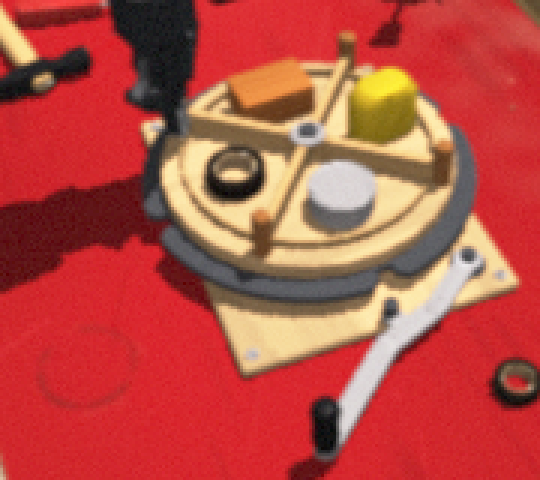

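```bash
python3 pa.py 1 97 88 0 314 77 3 329 297; python3 pa.py 0 110 76 1 92 295 2 316 309 3 325 90
```

```text
1 0.1268 -83.34
0 0.1278 -84.12
3 0.1295 -84.58
0 0.1266 -0.11
1 0.1306 0.83
2 0.1292 -0.95
3 0.1264 -0.51
```

```bash
python3 -m inch '{"travel":[[0.001,0.008,0.001],[0.001,0.008,0],[0.001,0.007,0],[0.001,0.006,0],[0,0.004,0],[0,0,0]],"turn":[0.2,0.2,0.2,0.2,0.1,0]}';python3 st.py
python3 - <<'E'
from h import *
for n,b in(("top",(280,500,140,300)),):
    p,d=camera(n);zoom(p,*b,3,f"pics/f_{n}.png")
E
```

```text
time_s: 12.3
tcp_pos: [0.4745, 0.0278, 0.14]
orientation: [0.034, 0.385, 0.922, -0.018]
contact_force: [-0.6, -0.8, 0.7]
grip_width: 0.0
t 12.3 r 0.1308 az 140.5 tcp [0.4745 0.0278 0.14  ] tooly ang 44.7 tangent wanted 50.5 q6 0.88 F [-0.6 -0.8  0.7]
```

View pics/f_top.png

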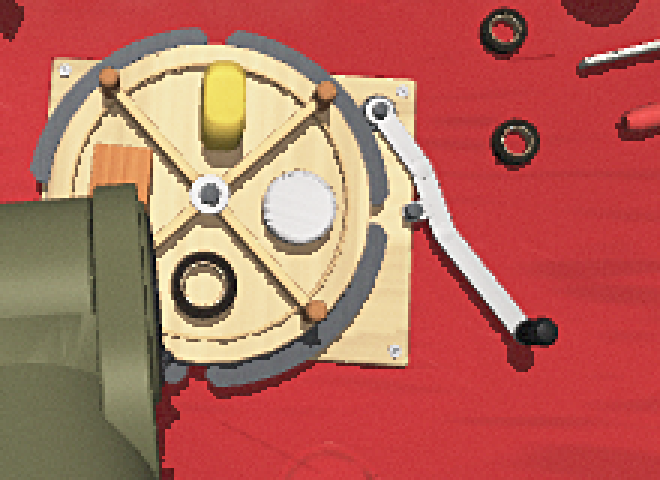

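Posts are at (110,77), (326,90) and (316,310), which matches the starting pattern, so the platter has turned about -90°. The tape is at the front. Next I'll retract and go round to the far side of the grip.

```bash
python3 -m inch '{"travel":[[0,-0.02,0],[0,0,-0.06],[0,0,-0.12],[0,0,-0.12],[0,0,-0.08]],"turn":[0,0,0,0,0]}';python3 st.py 0.46 -0.39 0.27
python3 - <<'E'
from h import *
w=[ray("top",280+(544-1)/3,140+(330-1)/3,.077),ray("side",220+(326-1)/3,170+(407-1)/3,.077)];print(w)
E
```

```text
time_s: 12.85
tcp_pos: [0.4562, 0.0299, 0.2908]
orientation: [0.028, 0.385, 0.922, -0.02]
contact_force: [0.5, -0.0, -0.5]
grip_width: 0.0001
t 12.85 r 0.1466 az 144.5 tcp [0.4562 0.0299 0.2908] tooly ang 44.7 tangent wanted 54.5 q6 0.89 F [ 0.5 -0.  -0.5]
share to goal [-0.7473 -0.7304  0.1128]
[array([ 0.46595576, -0.32638592,  0.077     ]), array([ 0.46328249, -0.3340694 ,  0.077     ])]
```

```bash
python3 -m inch '{"travel":[[-0.087,-0.085,0],[-0.087,-0.085,0],[-0.087,-0.085,0],[-0.087,-0.085,0],[-0.087,-0.085,0],[-0.087,-0.085,0],[-0.087,-0.085,0],[-0.087,-0.085,0]],"turn":[0,0,0,0,0,0,0,0]}'; python3 -m inch '{"travel":[[0,0,0],[0,0,0],[0,0,0],[0,0,0],[0,0,0],[0,0,0],[0,0,0],[0,0,0],[0,0,0],[0,0,0],[0,0,0],[0,0,0]],"turn":[-1,-1,-1,-1,-1,-1,-1,-1,-1,-1,-1,-1]}';python3 st.py 0.49 -0.372 0.25
```

```text
time_s: 13.65
tcp_pos: [0.4619, -0.3641, 0.3213]
orientation: [0.036, 0.378, 0.925, -0.015]
contact_force: [1.1, 0.3, 0.3]
grip_width: 0.0002
time_s: 14.85
tcp_pos: [0.4544, -0.373, 0.3182]
orientation: [0.025, -0.106, 0.994, -0.029]
contact_force: [0.3, 0.0, 0.1]
grip_width: -0.0001
t 14.85 r 0.34 az 249.1 tcp [ 0.4544 -0.373   0.3182] tooly ang 102.0 tangent wanted 159.1 q6 -0.9 F [0.3 0.  0.1]
share to goal [-0.0799 -0.0054  0.1748]
```

```bash
python3 -m inch '{"travel":[[-0.08,-0.02,0.06],[0,0,0.1],[0,0,0.1],[0,0,0.1],[0,0,0]],"turn":[-0.9,0,0,0,0]}';python3 st.py 0.49 -0.372 0.118
```

```text
time_s: 15.35
tcp_pos: [0.496, -0.3832, 0.1747]
orientation: [0.026, -0.143, 0.989, -0.031]
contact_force: [-0.7, 0.7, 0.1]
grip_width: -0.0002
t 15.35 r 0.3374 az 256.4 tcp [ 0.496  -0.3832  0.1747] tooly ang 106.4 tangent wanted 166.4 q6 -0.94 F [-0.7  0.7  0.1]
share to goal [0.0125 0.0409 0.1389]
```

```bash
python3 -m inch '{"travel":[[0,0.01,0.07],[0,0,0.05],[0,0,0.02],[0,0,0]],"turn":[0,0,0,0]}';python3 st.py 0.482 -0.352 0.118
python3 - <<'E'
from h import *
for n,b in(("top",(280,500,140,300)),("side",(220,400,170,330))):
    p,d=camera(n);zoom(p,*b,3,f"pics/g_{n}.png")
E
```

```text
time_s: 15.75
tcp_pos: [0.499, -0.3841, 0.1229]
orientation: [0.028, -0.143, 0.989, -0.033]
contact_force: [0.1, 0.0, 0.1]
grip_width: -0.0001
t 15.75 r 0.3376 az 256.9 tcp [ 0.499  -0.3841  0.1229] tooly ang 106.4 tangent wanted 166.9 q6 -0.94 F [0.1 0.  0.1]
share to goal [0.0185 0.0897 0.005 ]
```

View pics/g_top.png

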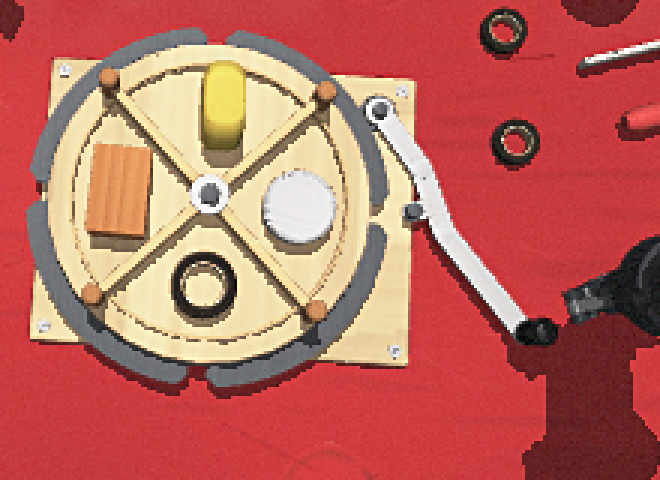

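View pics/g_side.png

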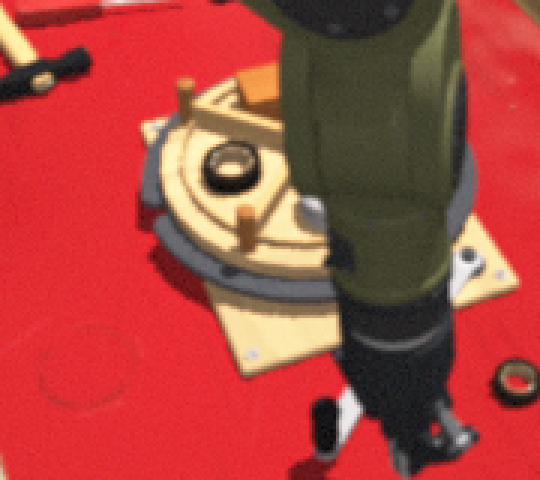

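```bash
python3 -m inch '{"travel":[[0.007,0.02,0.002],[0.007,0.02,0.001],[0.007,0.02,0.001],[0.006,0.02,0],[0.006,0.018,0],[0.006,0.02,0],[0.006,0.02,0],[0.005,0.02,0],[0.005,0.02,0]],"turn":[0,0,0,0,0,0,0,0,0]}';python3 st.py 0.437 -0.28 0.118
```

```text
time_s: 16.75
tcp_pos: [0.4576, -0.3196, 0.1206]
orientation: [0.032, -0.143, 0.989, -0.037]
contact_force: [0.7, -0.3, 0.3]
grip_width: 0.0001
t 16.75 r 0.2894 az 246.0 tcp [ 0.4576 -0.3196  0.1206] tooly ang 106.3 tangent wanted 156.0 q6 -0.89 F [ 0.7 -0.3  0.3]
share to goal [ 0.0215  0.1097 -0.0036]
```

```bash
python3 -m inch '{"travel":[[0.005,0.018,0],[0.004,0.018,0],[0.004,0.018,0],[0.003,0.018,0],[0.003,0.015,0],[0.001,0.01,0],[0,0,0]],"turn":[0,0,0,0,0,0,0]}';python3 st.py 0.437 -0.28 0.118
python3 - <<'E'
from h import *
for n,b in(("top",(280,500,140,300)),("side",(220,400,170,330))):
    p,d=camera(n);zoom(p,*b,3,f"pics/h_{n}.png")
E
```

```text
time_s: 17.45
tcp_pos: [0.4369, -0.2805, 0.1165]
orientation: [0.032, -0.143, 0.988, -0.036]
contact_force: [0.8, 0.6, 0.6]
grip_width: -0.0003
t 17.45 r 0.2645 az 238.4 tcp [ 0.4369 -0.2805  0.1165] tooly ang 106.4 tangent wanted 148.4 q6 -0.85 F [0.8 0.6 0.6]
share to goal [-0.0009  0.0009 -0.0038]
```

View pics/h_top.png

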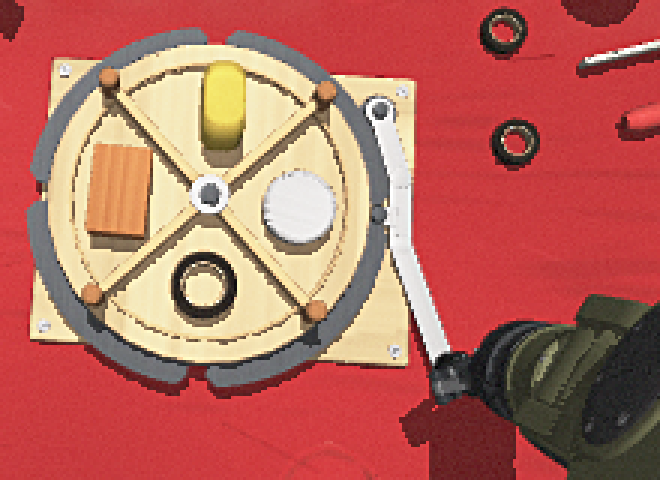

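The pin is in the notch at (378,213). I'll keep pushing in small steps until the force shows it has reached its stop.

```bash
for i in 1; do python3 -m inch '{"travel":[[0,0.008,0],[0,0.008,0],[0,0,0]],"turn":[0,0,0]}'; done;python3 st.py
```

```text
time_s: 17.85
tcp_pos: [0.4369, -0.2789, 0.1172]
orientation: [0.032, -0.142, 0.988, -0.041]
contact_force: [-0.9, -0.4, 0.2]
grip_width: 0.0002
t 17.85 r 0.263 az 238.2 tcp [ 0.4369 -0.2789  0.1172] tooly ang 106.2 tangent wanted 148.2 q6 -0.84 F [-0.9 -0.4  0.2]
```

```bash
python3 -m inch '{"travel":[[0,0.015,0],[0,0.02,0]],"turn":[0,0]}';python3 st.py;python3 -m inch '{"travel":[[0,0.03,0]],"turn":[0]}';python3 st.py
```

```text
time_s: 18.05
tcp_pos: [0.4364, -0.2756, 0.1182]
orientation: [0.032, -0.139, 0.988, -0.054]
contact_force: [6.2, -32.6, -17.4]
grip_width: 0.0006
t 18.05 r 0.2605 az 237.7 tcp [ 0.4364 -0.2756  0.1182] tooly ang 105.8 tangent wanted 147.7 q6 -0.82 F [  6.2 -32.6 -17.4]
time_s: 18.15
tcp_pos: [0.4363, -0.2737, 0.1192]
orientation: [0.032, -0.136, 0.988, -0.066]
contact_force: [8.3, -46.4, -24.9]
grip_width: 0.0
t 18.15 r 0.259 az 237.5 tcp [ 0.4363 -0.2737  0.1192] tooly ang 105.5 tangent wanted 147.5 q6 -0.81 F [  8.3 -46.4 -24.9]
```

Force of about 46 N with no motion: the latch is at a hard stop. I'll back off and check.

```bash
python3 -m inch '{"travel":[[0,-0.03,0],[0,-0.05,0],[0,-0.05,0],[0,0,-0.1],[0,0,-0.12],[0,0,-0.12],[0,-0.1,0],[0,-0.1,0],[0,0,0],[0,0,0]],"turn":[0,0,0,0,0,0,0,0,0,0]}'
python3 - <<'E'
from h import *
for n,b in(("top",(280,445,140,280)),("side",(255,405,170,310))):
    p,d=camera(n);zoom(p,*b,4,f"pics/i_{n}.png");cv2.imwrite(f"pics/i_{n}f.png",p)
E
```

```text
time_s: 19.15
tcp_pos: [0.4598, -0.3848, 0.2765]
orientation: [0.031, -0.136, 0.988, -0.063]
contact_force: [-0.1, 0.1, 0.0]
grip_width: -0.0002
```

View pics/i_top.png

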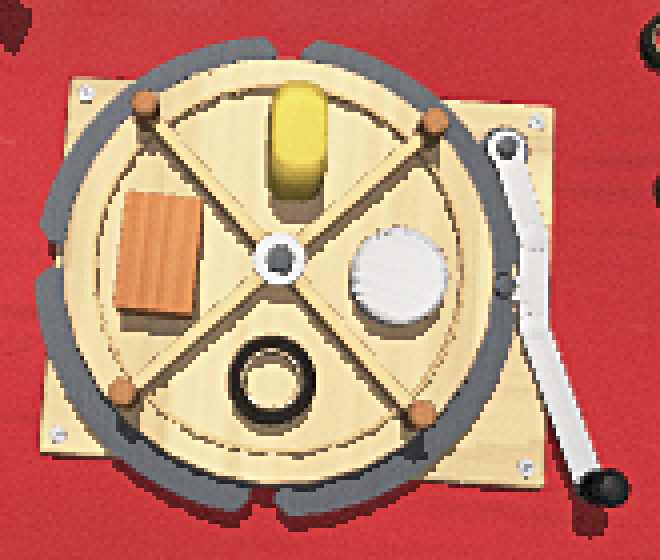

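View pics/i_side.png

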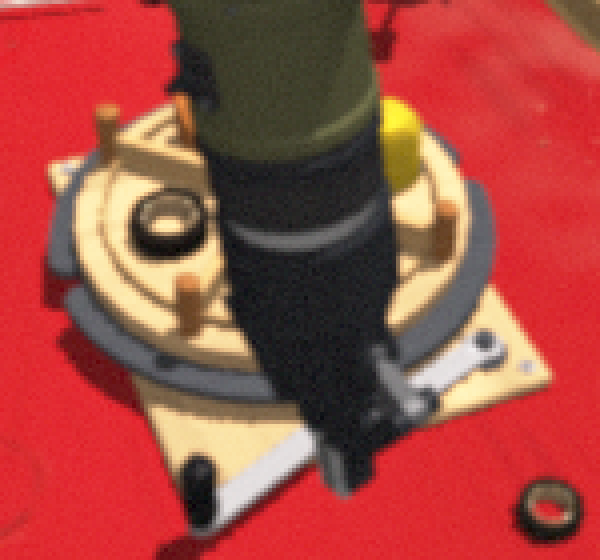

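Grip (600,487), posts and strap coincide with the first picture to the pixel, in both views. The tape is at the front (271,380) and the arm is clear.

```bash
python3 -c "
from plant import *
s=sense();print(s['time_s'],abs(s['joint_velocities']).max(),s['contact_force'].round(1));print(hand_in())"
```

```text
19.25 0.01615860507858488 [ 0.4 -0.   0.4]
the job is handed in; nothing more can be done
None
```

The roll of black tape is now at the front of the carousel and the latch is home in the notch. I handed the job in at 19.3 s.

I pushed the latch out to about its stop by the grip. I then turned the platter about 90° clockwise by pushing post 2. Last, I pushed the latch back in until it met a hard stop.

**Force:** that final push read up to about 53 N at the wrist, under the 120 N limit. It was the shut fingers pushing on the grip, not the gripper's body.

**Last checks:**
- **Latch and posts:** in the top view, the grip, strap, pin and posts sit where they were in the first picture. The side view agrees for the parts the arm does not hide.
- **Loose things:** all the objects in the bays rode round in their bays. The objects outside the carousel that I could see in the last close-ups had not moved. I did not check the sanding block and screwdriver again, but the arm was not lowered near them.
- **Robot:** the arm was clear of everything at hand-in, with no contact force.

No check failed. The two cameras differed by about 4–6 mm in position for most points, and by 11 mm for the grip in one reading, so I used averages.

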